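# Get the coffee brewer ready for descaling and open the safety cap

### The arm

A 7-joint arm with a two-finger parallel gripper is mounted at the origin on the work surface. World frame = base frame: x ahead of the robot, y to its left, z up, the work surface at z = 0. Lengths are in mm, angles in rad, forces in N, time in s.
With the tool pointing down it reaches from about 400 to 875 mm from the base axis. Payload 4.4 kg.
Tool frame: the origin (TCP) lies at the very end of the fingers, on their centre line; the grasp point (between the pads) lies 19 mm behind it; z points along the fingers, x is the direction in which the jaws open and shut, and the axes are right-handed (so a half turn about z gives the same grasp; the last joint's range is limited). The gripper opens to 85 mm and grips with 20 to 120 N. Pads are 22 mm wide; open, the fingers measure 114 mm over their backs; the gripper's body (76 mm by 85 mm) begins 54 mm behind the grasp point. The pads swing forward as they close: fully open they stand 13 mm farther back than shut.
Start: joints at [1.106, 0.628, 0.038, 1.517, -0.027, 0.996, -0.02], TCP at [252.431, -598.996, 231.313] pointing down, gripper open.
Joint ranges: [-3.06, 3.06], [-0.37, 2.12], [-1.25, 1.32], [0.18, 2.47], [-1.1, 4.24], [0.23, 1.98], [-2.94, 2.94]. Speed limits (rad/s): [2.57, 2.57, 3.14, 3.14, 3.14, 3.14, 3.14].

### API

Orientations are given as [roll, pitch, yaw] about the fixed x, y, z axes, in that order (R = Rz(yaw) Ry(pitch) Rx(roll)).
In Python, from cell import ctrl gives the robot as it stands.
- The arm moves only by the shell command python3 -m creep 'ROWS'. ROWS is text: rows parted by semicolons, each of 7 numbers parted by spaces: the shift along the tool's x, y, z in units of 40 mm (1.0 is 40 mm), then the turn, a rotation vector about the tool's x, y, z in degrees, then the closure, from 0 (fully open) to 1 (shut). In form: x y z rx ry rz grip; .... A call has 1 to 10 rows; each row is the pose to reach, as a shift and turn from the pose commanded when the call began, along the tool's axes at that moment; what a row does not reach only later rows make up. A row lasts 1/12 s, in which the tool goes at most 41.7 mm and 7.16 degrees, less where a joint would pass 70% of its speed; a pose out of reach is approached as far as the arm can. A call with a gripper value outside its range is refused whole. The fingers move at their own pace and stop on an object; the grip force is fixed at half the most. Time passes only in rows, so rows that repeat a pose let the fingers close. It gives the time, the measured TCP pose, the force and the opening at its end, in the units of the state.
- ctrl.read_state(): the state, without advancing time (a new reading comes with each control period).
- ctrl.get_image(name): name is "side" or "top"; returns a dict with "img" (384x512x3 uint8, red, green, blue), "vfov" (degrees; the focal length in pixels is half the picture's height over the tangent of half this angle, whatever the lens; pixels are square), "cx", "cy" (the principal point, pixels), "T" (4x4, takes a point from camera to world coordinates). Camera axes: x right, y up, looking along -z (the intrinsics and any distortion apply to the point x, -y, -z); pixel columns grow to the right and rows downward; lengths in mm; the calibration is good to about 2 mm. A picture is of the moment at which its call begins. There is no depth.
- ctrl.finish_job(): hands the job in, once; it reports no verdict.
Trained networks look in the newest picture that a camera, given by its name, has taken for a name from the list of things; names that differ only in an ending like _2 or _b are one class to them, and where a whole thing is asked for, a point or a joint stands for the part that bears it (a point fixed in the world has none). Each returns a list of dicts, best first, with "score" (0 to 1); they miss things now and then, are a little off and sometimes report something else, mostly with a low value. They report only what shows in the picture. A call takes as long as a camera call. They do not tell look-alikes from the thing itself.
- ctrl.boxes_of(camera, thing): "rect" ([left, top, right, bottom] in pixels, round what is visible of it).
- ctrl.cut_out(camera, thing): "pixels" (384x512 bool, what is visible of it) and "rect" ([left, top, right, bottom] in pixels, round what is visible of it).
The state is a dict: "clock": time; "qpos": joint angles; "qd": joint speeds; "tau": joint torques, N m; "eef_pos": TCP position; "tool_rot": TCP orientation; "force": force on the tool from outside, world axes, zero at the start; "torque": the same for the moment, N m; "width": finger opening in mm.
Only numpy, scipy, OpenCV 4.12 (cv2) and the standard library are available. Lean on these libraries where they do the work, as an engineer would, in place of code of your own. Each camera call takes 0.05 s, during which the arm holds its last target.

### The job

The coffee brewer is about to be descaled: slide its brew basket fully home under the head, then open the square descaler bottle in the steel holder by pressing its safety cap down, twisting it anticlockwise while it is pressed, and lifting it off. Finish while still holding the cap in the gripper, level and still, straight above the open bottle and about 8 cm up from where it sat, with the basket still home and the bottle still standing in its holder. Do not lift the bottle out of the holder or knock over or shift the other things on the counter.

Things in the scene. Friction and masses are not known exactly. Their poses are not given: they have to be found in the camera images.
- basket (a joint): How far the brewer's brew basket is drawn out, in m: 0 = fully home against its stop under the brewer's head, up to 0.095 = out. It starts 0.05 to 0.085 out, slides level on rails with about 2 N of friction, has no latch and no spring, and stays where it is left.
- basket_handle (a point): Centre of the flat outer end of the basket's straight level black bar handle (28 mm wide, 22 mm high), 284 mm above the counter; moves with the basket. +x points along the bar into the brewer (pushing this way shuts the basket), y across, z up. With the basket home the bar's end stands 115 mm out in front of the brewer's head; its outer 60 mm are free above, beside, beyond and for 150 mm below.
- brewer: Fixed steel pour-over coffee brewer on the robot's left, 210 wide, 400 deep, 440 mm high, its front (switches, glass decanter) turned towards the robot's right. Origin at the centre of its underside; front looks along its -x. Under its overhanging head (underside 313 mm up) the round steel brew basket, 160 mm across, slides out and in at the front.
- bottle: Descaler bottle: square, white, one litre, 95 x 95 mm, sloping shoulder, 0.75 to 1.1 kg. Stands loose in one bay of the fixed two-bay steel holder (walls 45 mm high, 1.5 mm play a side), which keeps it from turning. Origin at the centre of its underside, z up. The shoulder's flat top, 60 mm across, is 150 mm above the origin.
- neck (a point): Centre of the mouth of the descaler bottle, at the top of its neck (33 mm across, 45 mm over its lugs), 170 mm above the bottle's underside; axes as the bottle's.
- cap: The descaler bottle's push-and-turn safety cap: black, round, ribbed, 52 mm across, 30 mm high, 35 g. Its skirt has 16 flats: one faces the cap's x axis, the others every 22.5 degrees. Origin on its axis at the underside of the skirt, z up; shut, it is 157 mm above the bottle's underside and 7 mm above the shoulder. It is locked until pressed more than 3 mm down.
- cap_top (a point): Centre of the cap's top face, 30 mm above its origin. A spring inside resists pressing: 6 N at rest, 9 N at 3 mm, 11 N at 5 mm, 13 N at 7 mm, where the skirt meets the shoulder. Kept down 3 mm or more it turns anticlockwise seen from above (clockwise is blocked); from 36 to 86 degrees (60 is the middle, then a stop) it is free and lifts straight off.
- rinse: Bystander in the holder's other bay: a shorter, round white bottle, 70 mm across, 134 mm high in all, with a small plain 32 mm black cap. Origin at the centre of its underside.
- glass0: Bystander: clear tumbler standing mouth down on the black tray, 68 mm across at the bottom, 125 mm high. Origin at the centre of its underside.
- glass1: Bystander: a like tumbler on the tray.
- glass2: Bystander: a like tumbler on the tray.
- carton0: Bystander: juice carton, 70 x 70 x 198 mm. Origin at the centre of its underside.
- carton1: Bystander: a like juice carton.
- mug: Bystander: white mug, 78 mm across, 90 mm high, handle at its +y side. Origin at the centre of its underside.
- creamer: Bystander: steel milk jug, 82 mm across, 105 mm high, handle at its +y side. Origin at the centre of its underside.
Things that resemble listed ones, but are neither listed nor needed, are in the scene too. What is meant by the cap is not turquoise, and is the smaller of those in its own colour. Leave any blue look-alike of the bottle alone.

How it is judged:
By the outcome, as a careful person would: the job done as asked, in the order asked, and still so for the second after the job is handed in, while the arm keeps its last pose, push and grip.
It also fails if it takes over 51 s, if anything falls off the work surface, if the arm or the gripper's body presses on something with over 40 N, if the wrist force passes 120 N, or if a joint passes its speed limit or range.

## Working session

There is one attempt and no reset: what is moved stays moved. The work goes in short steps, Python scripts to look and compute and a shell command to move; the robot and the scene stay as the last step left them, time stands still between calls to the robot, and variables do not carry over. Pictures are saved under pics/ and viewed, and the job is handed in when it is done.

```bash
ls; mkdir -p pics; python3 - <<'E'
from cell import ctrl
import cv2
s=ctrl.read_state()
for k,v in s.items(): print(k,v)
for n in("side","top"):
    d=ctrl.get_image(n); cv2.imwrite(f"pics/{n}0.png",d["img"][:,:,::-1])
    print(n,d["vfov"],d["cx"],d["cy"],d["T"],[k for k in d])
    for t in("basket_handle","bottle","cap","brewer"):
        for b in ctrl.boxes_of(n,t)[:4]: print(n,t,round(b["score"],2),b["rect"])
E
```

```text
pics
clock 0.0
qpos [ 1.10624507  0.6293083   0.03843743  1.51836647 -0.02702906  0.99632064
 -0.02001295]
qd [ 1.02227343e-04  2.37850721e-04 -4.23785430e-04 -1.91931056e-04
 -1.13369732e-05  3.75995069e-04 -7.24269312e-04]
tau [-7.98371570e-05 -5.63396358e+01  1.22617476e+00 -1.93441880e+01
  1.09839201e-02  1.05051475e-02 -1.39517778e-05]
eef_pos [ 252.16715711 -598.41037595  230.41401783]
tool_rot [-3.14158872e+00  1.88532593e-03 -1.17207013e+00]
force [-0.40149234 -0.15742156  0.08010832]
torque [0.02178499 0.0538446  0.03217876]
width 85.886613123945
side 53.26839081204371 255.81718973521288 189.0917872883055 [[ 7.29779660e-01  4.83469516e-01 -4.83403429e-01 -1.68384876e+02]
 [-6.83562408e-01  5.02729426e-01 -5.29155515e-01 -7.66213431e+02]
 [-1.28094326e-02  7.16603343e-01  6.97363296e-01  1.20487743e+03]
 [ 0.00000000e+00  0.00000000e+00  0.00000000e+00  1.00000000e+00]] ['img', 'vfov', 'cx', 'cy', 'T']
side bottle 0.81 [247.4, 219.2, 276.2, 248.0]
side bottle 0.64 [233.2, 260.2, 267.9, 306.5]
side cap 0.59 [235.9, 247.9, 250.5, 265.1]
side cap 0.48 [240.5, 208.9, 251.3, 226.4]
side brewer 0.55 [124.3, 66.1, 227.0, 196.0]
top 46.9113087266841 250.42231075736422 188.36739182524423 [[ 2.52729675e-02  9.93200448e-01 -1.13640426e-01  3.72176770e+02]
 [-9.99656628e-01  2.43215045e-02 -9.75146219e-03  3.17139266e-01]
 [-6.92125049e-03  1.13847853e-01  9.93474088e-01  1.53161995e+03]
 [ 0.00000000e+00  0.00000000e+00  0.00000000e+00  1.00000000e+00]] ['img', 'vfov', 'cx', 'cy', 'T']
top basket_handle 0.7 [151.8, 149.9, 216.7, 202.1]
top bottle 0.93 [268.8, 186.8, 296.7, 222.4]
top bottle 0.93 [305.1, 250.3, 346.3, 284.9]
top cap 0.8 [275.3, 192.8, 289.6, 208.3]
top cap 0.76 [232.2, 185.2, 252.0, 205.4]
top cap 0.53 [271.0, 229.2, 283.8, 244.2]
top brewer 0.66 [1.9, 124.7, 220.4, 218.3]
```

```bash
python3 - <<'E'
import cv2
for n in("side","top"):
    i=cv2.imread(f"pics/{n}0.png"); cv2.imwrite(f"pics/{n}0b.png",cv2.resize(i,(800,600),interpolation=cv2.INTER_CUBIC))
i=cv2.imread("pics/top0.png")[140:300,120:360];cv2.imwrite("pics/top0c.png",cv2.resize(i,None,fx=3.3,fy=3.3,interpolation=cv2.INTER_CUBIC))
i=cv2.imread("pics/side0.png")[150:320,150:390];cv2.imwrite("pics/side0c.png",cv2.resize(i,None,fx=3.3,fy=3.3,interpolation=cv2.INTER_CUBIC))
E
```

```text
(no output)
```

View pics/side0b.png

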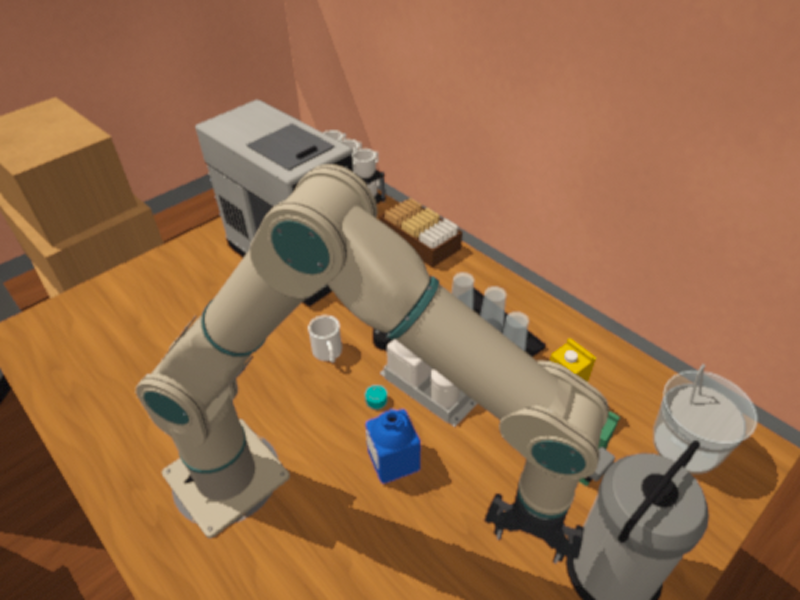

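View pics/top0b.png

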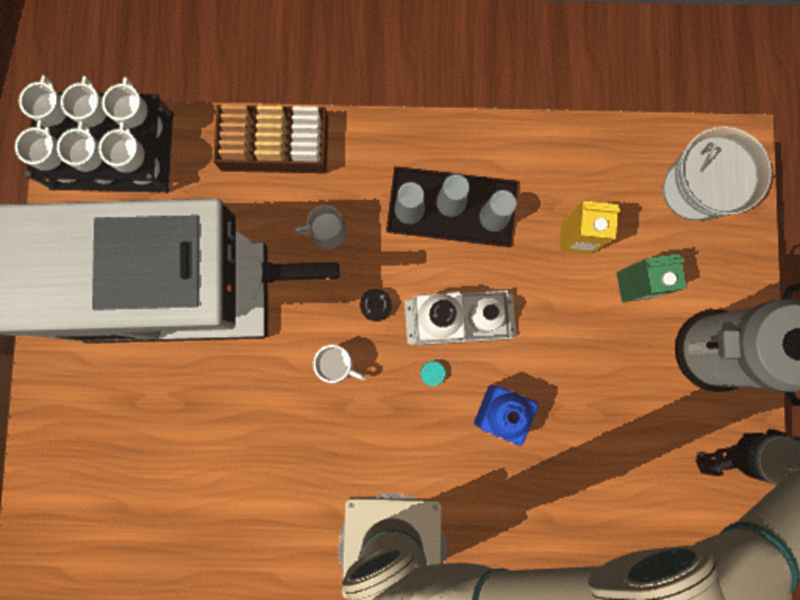

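View pics/top0c.png

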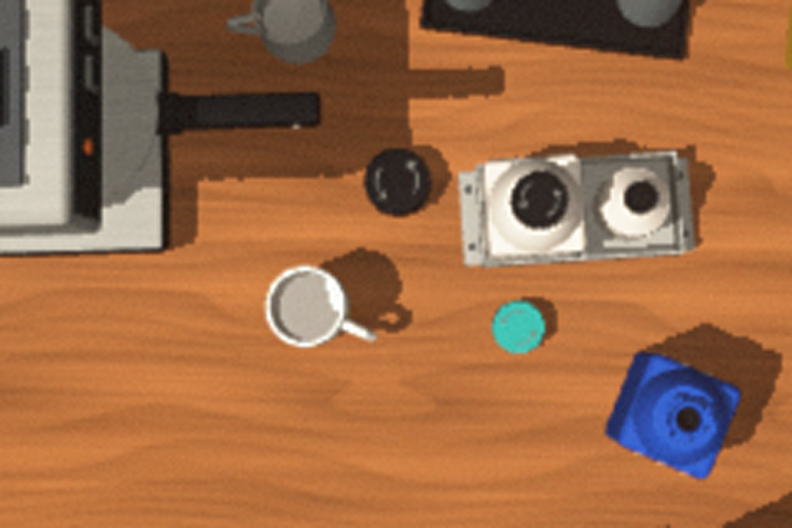

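View pics/side0c.png

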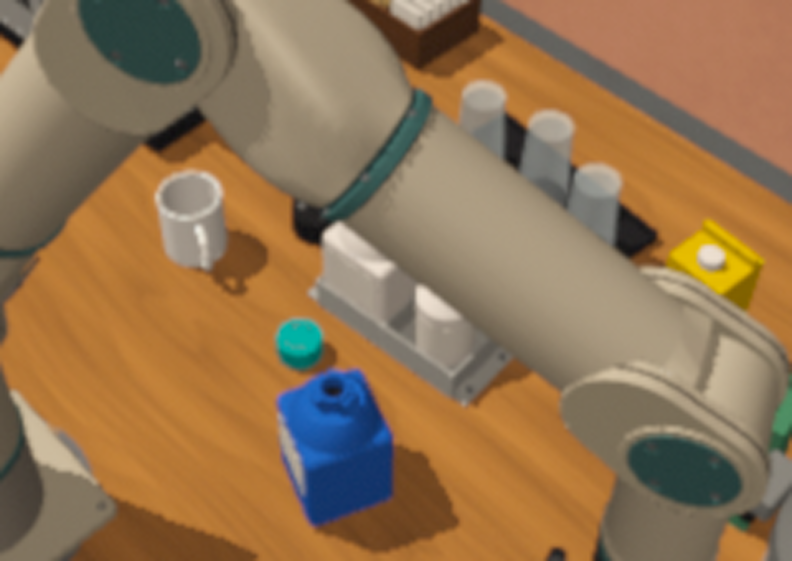

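```bash
cat > h.py <<'E'
import numpy as np, cv2
from cell import ctrl
from scipy.spatial.transform import Rotation as R
def cam(n):
    d=ctrl.get_image(n); return d
def K(d):
    f=192/np.tan(np.radians(d["vfov"])/2); return f
def ray(d,u,v):
    f=K(d); T=np.array(d["T"])
    c=np.array([(u-d["cx"])/f,-(v-d["cy"])/f,-1.0])
    return T[:3,3],T[:3,:3]@c
def atz(d,u,v,z):
    o,r=ray(d,u,v); return o+r*(z-o[2])/r[2]
def proj(d,p):
    T=np.array(d["T"]); c=T[:3,:3].T@(np.array(p)-T[:3,3]); f=K(d)
    return d["cx"]-f*c[0]/c[2], d["cy"]+f*c[1]/c[2]
def tool(p=None):
    s=ctrl.read_state(); return np.array(s["eef_pos"]),R.from_euler("xyz",s["tool_rot"])
E
python3 - <<'E'
from h import *
np.set_printoptions(precision=1,suppress=True)
t=cam("top"); s=cam("side")
p,r=tool(); print("tcp px",proj(t,p),proj(s,p), r.as_matrix())
print("base",proj(t,[0,0,0]),proj(s,[0,0,0]))
# handle: crop px/3.3 + (120,140)
c=lambda u,v:(u/3.3+120,v/3.3+140)
print("handle end top z295",atz(t,*c(320,93),295),atz(t,*c(320,126),295),"root",atz(t,*c(205,95),295),atz(t,*c(205,130),295))
print("cap ",atz(t,*c(540,199),190))
for q in [(462,173),(688,152),(694,246),(467,266)]: print("holder",atz(t,*c(*q),45))
print("basket black cap lookalike",atz(t,*c(398,182),30))
for b in ctrl.cut_out("top","cap"):
    m=b["pixels"]; v,u=np.nonzero(m); print(b["score"],u.mean(),v.mean(),m.sum(),atz(t,u.mean(),v.mean(),190))
for b in ctrl.cut_out("top","basket_handle"):
    m=b["pixels"]; v,u=np.nonzero(m); print(b["score"],b["rect"],m.sum())
# tumblers etc
for n in("glass","rinse","creamer","mug","carton"):
  for b in ctrl.boxes_of("top",n)[:3]:
    q=b["rect"]; print(n,b["score"],np.round(q),atz(t,(q[0]+q[2])/2,(q[1]+q[3])/2,100))
E
```

```text
tcp px (np.float64(460.8576808008345), np.float64(286.2815467388613)) (np.float64(336.76560020741016), np.float64(350.8284722891811)) [[ 0.4 -0.9  0. ]
 [-0.9 -0.4 -0. ]
 [ 0.  -0.  -1. ]]
base (np.float64(250.874513579972), np.float64(351.09984875900386)) (np.float64(144.62402095112688), np.float64(303.5665300413728))
handle end top z295 [568.8 108.5 295. ] [540.2 107.6 295. ] root [564.7 207.1 295. ] [534.4 205.8 295. ]
cap  [491.6 -88.4 190. ]
holder [529.2 -17.8  45. ]
holder [ 556.5 -248.6   45. ]
holder [ 460.4 -255.2   45. ]
holder [434.4 -25.   45. ]
basket black cap lookalike [519.8  47.9  30. ]
0.87 240.14935064935065 194.47727272727272 308 [506.1  44.3 190. ]
0.8 282.8511627906977 199.9906976744186 215 [492.5 -86.  190. ]
0.7 276.36898395721926 239.01069518716577 187 [374.1 -68.5 190. ]
0.73 [151.0, 149.5, 219.6, 200.3] 1051
glass 0.71 [252. 120. 272. 144.] [724.8 -19.1 100. ]
glass 0.7 [309. 124. 332. 152.] [ 708.3 -212.8  100. ]
glass 0.64 [277. 113. 304. 140.] [ 745.6 -113.3  100. ]
rinse 0.82 [302. 191. 322. 214.] [ 495.  -185.4  100. ]
creamer 0.62 [190. 134. 222. 158.] [672.7 162.8 100. ]
mug 0.59 [200. 222. 233. 246.] [385.2 120.  100. ]
carton 0.65 [393. 161. 437. 192.] [ 588.1 -521.   100. ]
carton 0.62 [359. 129. 398. 159.] [ 692. -404.  100.]
```

```bash
cat >> h.py <<'E'
def row(target,yaw=None,grip=None):
    "target world TCP, yaw of tool x (deg), tool straight down"
    p,r=tool()
    d=r.inv().apply(np.array(target)-p)/40
    rv=np.zeros(3)
    if yaw is not None:
        a=np.radians(yaw); X=np.array([np.cos(a),np.sin(a),0]);Z=np.array([0,0,-1.]);Y=np.cross(Z,X)
        rv=(r.inv()*R.from_matrix(np.c_[X,Y,Z])).as_rotvec(degrees=True)
    print("row",np.round(d,3),np.round(rv,2))
E
python3 - <<'E'
from h import *
row([290,-330,320],-87)
E
```

```text
row [-5.832 -3.477 -2.217] [-0.   -0.   19.85]
```

```bash
python3 -m creep '-1 -0.6 -1 0 0 5 0.5; -2 -1.2 -1.6 0 0 10 1; -5.83 -3.48 -2.2 0 0 19.85 1; -5.83 -3.48 -2.2 0 0 19.85 1; -5.83 -3.48 -2.2 0 0 19.85 1; -5.83 -3.48 -2.2 0 0 19.85 1; -5.83 -3.48 -2.2 0 0 19.85 1; -5.83 -3.48 -2.2 0 0 19.85 1; -5.83 -3.48 -2.2 0 0 19.85 1; -5.83 -3.48 -2.2 0 0 19.85 1'; python3 - <<'E'
from h import *
print(ctrl.read_state()["qpos"])
row([560,-40,320],-87)
E
```

```text
clock: 1.78
eef_pos: [290.2, -330.8, 319.7]
tool_rot: [-3.141, -0.001, -1.518]
force: [-0.3, -0.5, -0.6]
width: 0.5
[ 0.70280668  0.21835921  0.10312037  1.94427461 -0.0263198   0.97872517
 -0.70023959]
row [-6.906 -7.116 -0.013] [-0.04 -0.08  0.  ]
```

```bash
python3 -m creep '-6.9 -7.1 0 0 0 0 1; -6.9 -7.1 0 0 0 0 1; -6.9 -7.1 0 0 0 0 1; -6.9 -7.1 0 0 0 0 1; -6.9 -7.1 0 0 0 0 1; -6.9 -7.1 0 0 0 0 1; -6.9 -7.1 0 0 0 0 1; -6.9 -7.1 0 0 0 0 1; -6.9 -7.1 0 0 0 0 1; -6.9 -7.1 0 0 0 0 1'; python3 - <<'E'
from h import *
np.set_printoptions(precision=1,suppress=True)
s=cam("side");t=cam("top")
p,r=tool();print(proj(t,p),proj(s,p))
cv2.imwrite("pics/s1.png",cv2.resize(s["img"][:,:,::-1],(800,600)))
i=t["img"][120:300,120:360,::-1];cv2.imwrite("pics/t1.png",cv2.resize(i,None,fx=3.3,fy=3.3,interpolation=cv2.INTER_CUBIC))
row([555,65,262],-87.1)
E
```

```text
clock: 2.62
eef_pos: [563.1, -36.2, 318.3]
tool_rot: [-3.14, 0.002, -1.516]
force: [-0.1, 0.5, -0.3]
width: 0.1
(np.float64(268.4939523535144), np.float64(170.39681633648792)) (np.float64(268.7653453911287), np.float64(165.27478648748803))
row [-2.5  0.   1.4] [-0.   0.1  0.3]
```

View pics/s1.png

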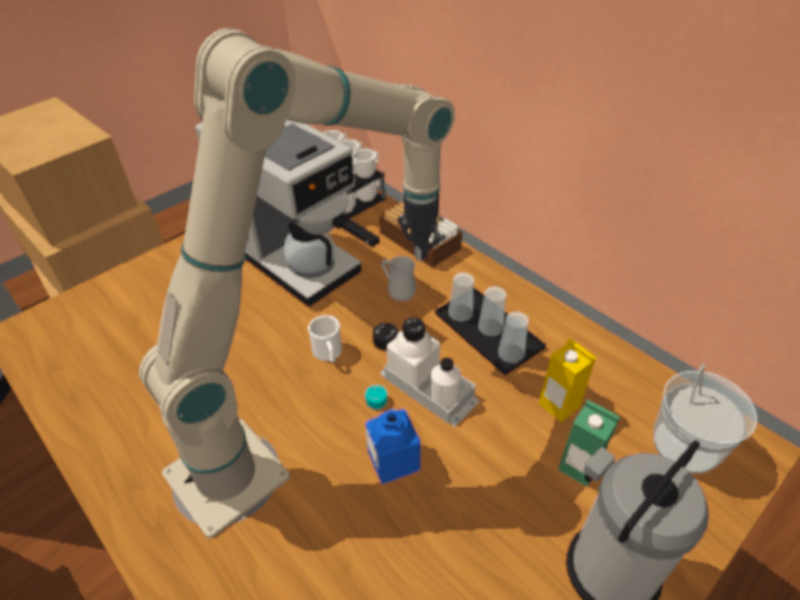

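View pics/t1.png

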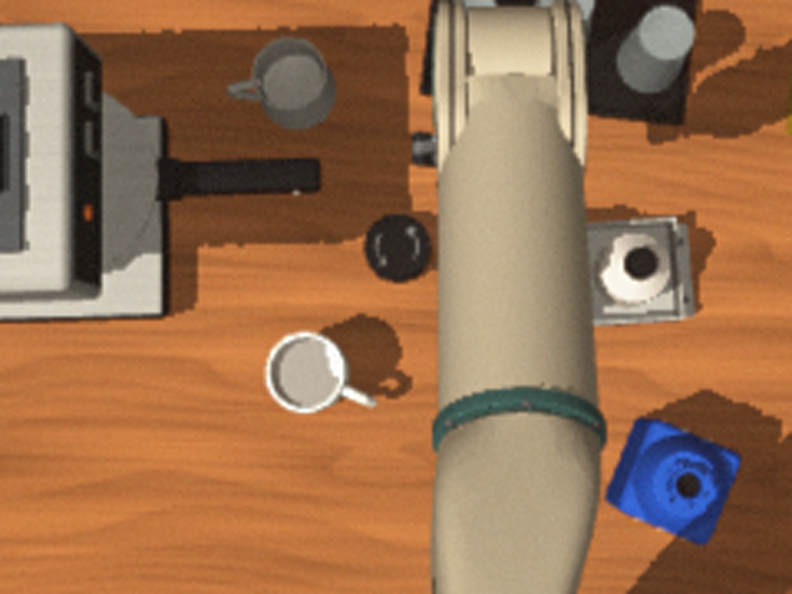

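```bash
python3 - <<'E'
from h import *
s=cam("side")
i=s["img"][130:280,190:320,::-1];cv2.imwrite("pics/s2.png",cv2.resize(i,None,fx=4,fy=4,interpolation=cv2.INTER_CUBIC))
E
```

```text
(no output)
```

View pics/s2.png

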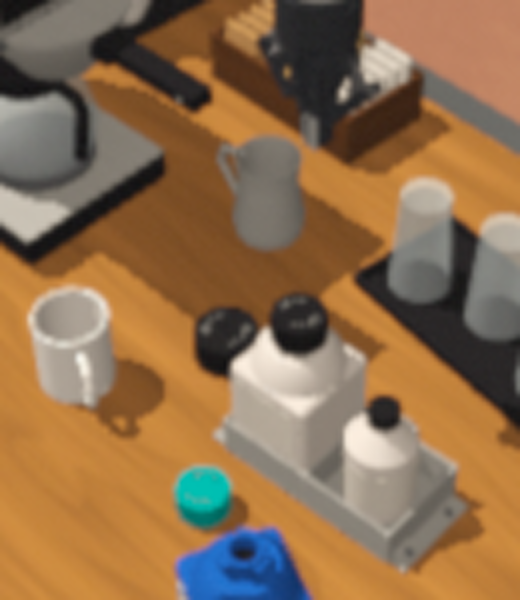

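```bash
python3 - <<'E'
from h import *
np.set_printoptions(precision=1,suppress=True)
s=cam("side");t=cam("top")
def tri(a,b):
    o1,r1=ray(t,*a);o2,r2=ray(s,*b);r1/=np.linalg.norm(r1);r2/=np.linalg.norm(r2)
    k=np.linalg.lstsq(np.c_[r1,-r2],o2-o1,rcond=None)[0]
    return o1+k[0]*r1,o2+k[1]*r2
f=lambda u,v:((u+.5)/4-.5+190,(v+.5)/4-.5+130)
c=lambda u,v:((u+.5)/3.3-.5+120,(v+.5)/3.3-.5+140)
print("cap",tri(c(540,199),f(300,310)))
print("side at187",atz(s,*f(300,310),187),atz(t,*c(540,199),187))
for b in ctrl.cut_out("side","cap"):
    v,u=np.nonzero(b["pixels"]);print(b["score"],b["rect"],u.mean(),v.mean())
print("handle",proj(s,[555,108,284]),f(192,98),proj(s,[492,-87,187]))
E
```

```text
cap (array([492.5, -87.2, 191.4]), array([493.1, -87.7, 191.5]))
side at187 [496.  -84.6 187. ] [492.9 -87.5 187. ]
0.73 [255.9, 206.4, 270.2, 220.0] 263.71830985915494 211.30046948356807
0.7 [239.8, 207.2, 254.7, 228.8] 245.12272727272727 214.62727272727273
0.47 [235.1, 249.2, 246.6, 264.2] 239.99468085106383 254.34574468085106
handle (np.float64(240.58416337312303), np.float64(155.05131904911485)) (237.625, 154.125) (np.float64(264.27911737797746), np.float64(208.02836836931232))
```

```bash
python3 - <<'E'
from h import *
row([555,70,254],-87.1)
E
```

```text
row [-2.809 -0.043  1.617] [ 0.08 -0.07 -0.12]
```

```bash
python3 -m creep '-2.8 -0.04 1.6 0 0 0 1; -2.8 -0.04 1.6 0 0 0 1; -2.8 -0.04 1.6 0 0 0 1; -2.8 -0.04 1.6 0 0 0 1; -2.8 -0.04 1.6 0 0 0 1'; python3 - <<'E'
from h import *
s=cam("side");t=cam("top")
i=s["img"][120:220,190:320,::-1];cv2.imwrite("pics/s3.png",cv2.resize(i,None,fx=5,fy=5,interpolation=cv2.INTER_CUBIC))
i=t["img"][120:300,120:360,::-1];cv2.imwrite("pics/t3.png",cv2.resize(i,None,fx=3.3,fy=3.3,interpolation=cv2.INTER_CUBIC))
E
```

```text
clock: 3.33
eef_pos: [553.6, 73.7, 254.0]
tool_rot: [3.138, 0.0, -1.515]
force: [-0.1, -1.4, 0.4]
width: -0.1
```

View pics/s3.png

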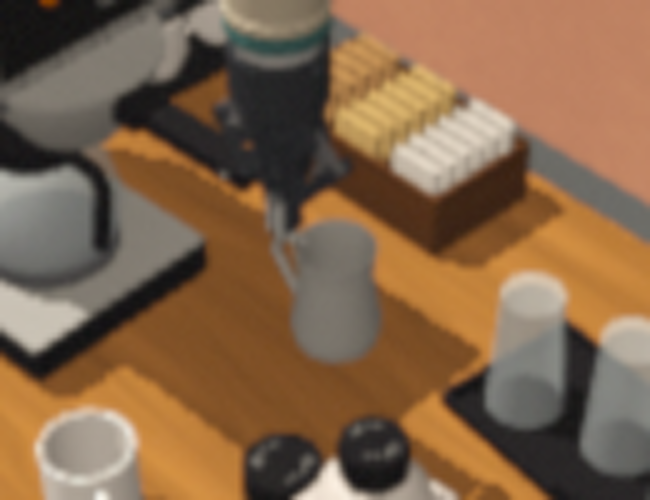

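View pics/t3.png

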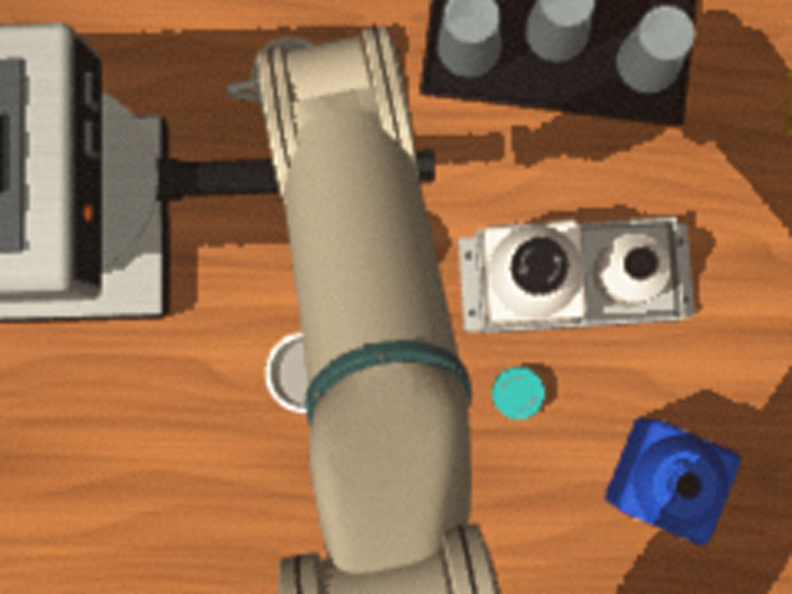

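```bash
python3 -m creep '0.25 0 0 0 0 0 1; 0.25 0 -0.25 0 0 0 1; 0.25 0 -0.25 0 0 0 1; 0.25 0 -0.25 0 0 0 1'; python3 - <<'E'
from h import *
row([554.5,110,264],-87.1)
E
```

```text
clock: 3.77
eef_pos: [556.5, 61.1, 266.7]
tool_rot: [-3.139, 0.0, -1.521]
force: [0.7, 0.3, 0.2]
width: 0.1
row [-1.223 -0.01   0.069] [-0.16  0.   -0.05]
```

```bash
python3 -m creep '-0.3 0 0 0 0 0 1; -0.6 0 0.02 0 0 0 1; -0.8 0 0.05 0 0 0 1; -1 0 0.05 0 0 0 1; -1.2 0 0.05 0 0 0 1; -1.4 0 0.05 0 0 0 1; -1.6 0 0.05 0 0 0 1; -1.8 0 0.05 0 0 0 1; -1.8 0 0.05 0 0 0 1'
```

```text
clock: 4.52
eef_pos: [551.4, 137.2, 263.2]
tool_rot: [3.141, 0.002, -1.516]
force: [-0.0, 0.5, 0.7]
width: 0.1
```

```bash
python3 - <<'E'
from h import *
np.set_printoptions(precision=1,suppress=True)
s=cam("side");t=cam("top")
print(ctrl.read_state()["force"])
i=s["img"][120:220,190:320,::-1];cv2.imwrite("pics/s4.png",cv2.resize(i,None,fx=5,fy=5,interpolation=cv2.INTER_CUBIC))
# brewer head front edge
i=t["img"][110:240,60:260,::-1];cv2.imwrite("pics/t4.png",cv2.resize(i,None,fx=4,fy=4,interpolation=cv2.INTER_CUBIC))
E
```

```text
[ 0.6 -0.3 -0.1]
```

View pics/s4.png

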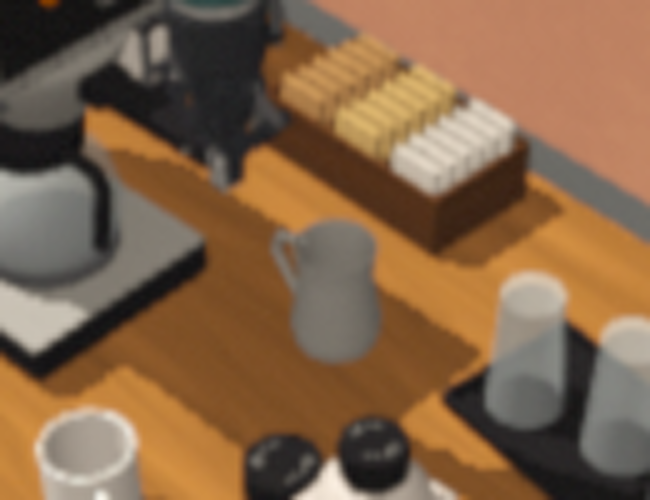

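View pics/t4.png

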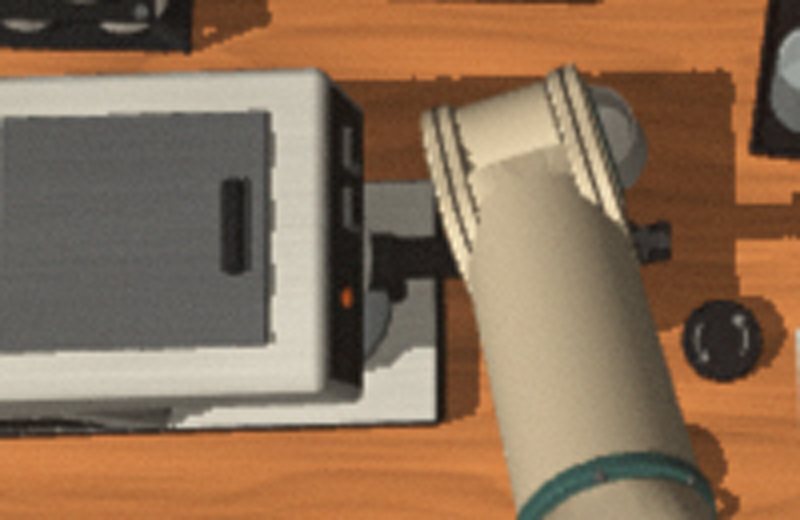

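```bash
python3 -m creep '-0.1 0 0 0 0 0 1; -0.2 0 0 0 0 0 1; -0.3 0 0 0 0 0 1; -0.4 0 0 0 0 0 1; -0.5 0 0 0 0 0 1'; python3 - <<'E'
from h import *
t=cam("top")
for z in (313,440): print(z,atz(t,150.3,165,z),atz(t,150.3,200,z))
E
```

```text
clock: 5.03
eef_pos: [550.9, 154.3, 263.3]
tool_rot: [-3.141, -0.0, -1.519]
force: [0.6, -1.1, 0.8]
width: 0.1
313 [570.40259739 293.53382    313.        ] [472.38650621 288.52364786 313.        ]
440 [549.74424524 262.97587745 440.        ] [461.9430234  258.48784666 440.        ]
```

```bash
python3 -m creep '-0.06 0 0 0 0 0 1; -0.12 0 0 0 0 0 1; -0.18 0 0 0 0 0 1'; python3 -m creep '-0.06 0 0 0 0 0 1; -0.12 0 0 0 0 0 1'; python3 -m creep '-0.06 0 0 0 0 0 1; -0.12 0 0 0 0 0 1'
```

```text
clock: 5.33
eef_pos: [550.5, 160.2, 263.3]
tool_rot: [3.141, -0.002, -1.519]
force: [0.5, -8.3, 2.0]
width: 0.3
clock: 5.5
eef_pos: [550.5, 160.2, 263.4]
tool_rot: [3.14, -0.009, -1.522]
force: [-0.7, -16.2, 5.5]
width: -0.3
clock: 5.67
eef_pos: [550.4, 160.2, 263.4]
tool_rot: [3.139, -0.015, -1.525]
force: [-0.4, -25.5, 7.0]
width: -0.1
```

```bash
python3 -m creep '0.3 0 0 0 0 0 1; 0.8 0 0 0 0 0 1; 1.8 0 0 0 0 0 1; 2.5 0 -0.6 0 0 0 1; 4 0 -1 0 0 0 0.8; 6 0.5 -1 0 0 0 0; 6 0.5 -1 0 0 0 0; 6 0.5 -1 0 0 0 0; 6 0.5 -1 0 0 0 0; 6 0.5 -1 0 0 0 0'; python3 - <<'E'
from h import *
np.set_printoptions(precision=1,suppress=True)
s=cam("side");t=cam("top")
i=s["img"][110:260,170:320,::-1];cv2.imwrite("pics/s5.png",cv2.resize(i,None,fx=4,fy=4,interpolation=cv2.INTER_CUBIC))
i=t["img"][110:260,100:300,::-1];cv2.imwrite("pics/t5.png",cv2.resize(i,None,fx=4,fy=4,interpolation=cv2.INTER_CUBIC))
row([492.5,-87.3,260],-83.3)
E
```

```text
clock: 6.5
eef_pos: [542.6, -69.9, 303.5]
tool_rot: [-3.141, 0.001, -1.521]
force: [0.2, 0.7, -0.2]
width: 72.2
row [0.4 1.3 1.1] [-0.   0.1 -3.6]
```

View pics/s5.png

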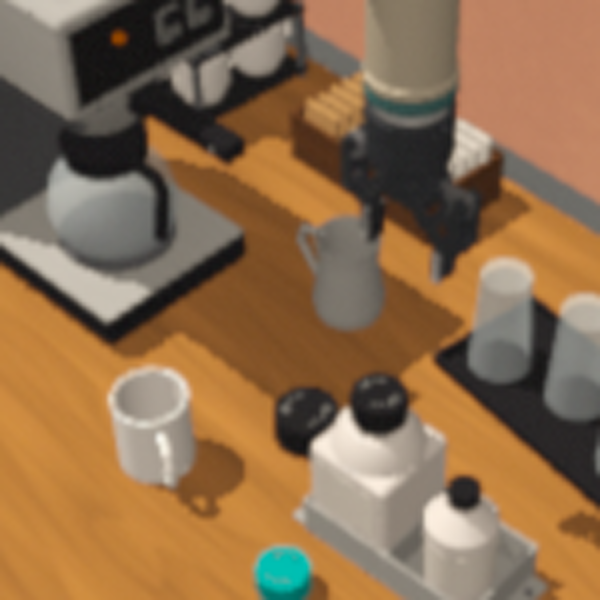

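View pics/t5.png

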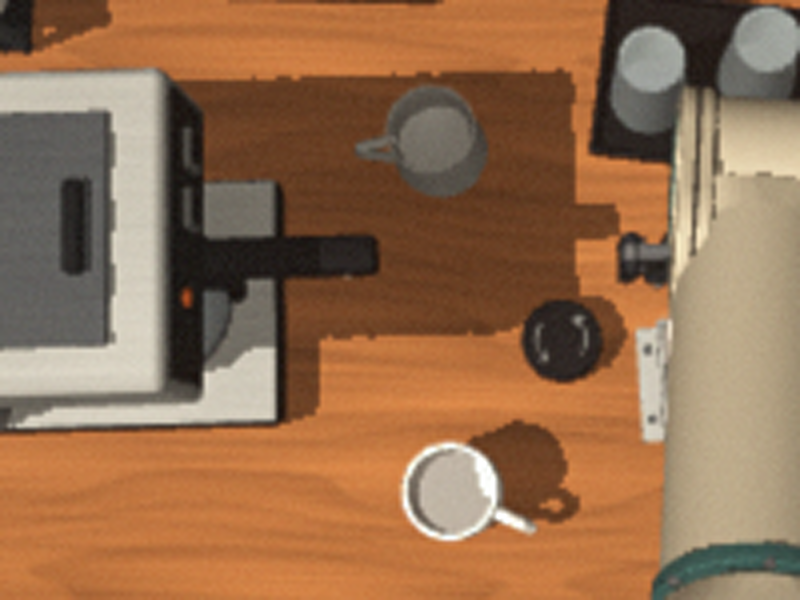

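```bash
python3 - <<'E'
from h import *
t=cam("top")
print(atz(t,194,173.5,295))
row([492.5,-87.3,225],-83.5)
E
```

```text
[552.00760866 172.9484576  295.        ]
row [0.433 1.285 1.956] [-0.02  0.1  -3.32]
```

```bash
python3 -m creep '0.43 1.28 0.5 0 0 -3.3 0; 0.43 1.28 1.2 0 0 -3.3 0; 0.43 1.28 1.95 0 0 -3.3 0; 0.43 1.28 1.95 0 0 -3.3 0; 0.43 1.28 1.95 0 0 -3.3 0; 0.43 1.28 1.95 0 0 -3.3 0'; python3 - <<'E'
from h import *
s=cam("side")
p,r=tool();print(p,proj(s,p),ctrl.read_state()["qpos"])
for sg in(-1,1):print(proj(s,p+r.apply([sg*43,0,0])),proj(s,p+r.apply([sg*43,0,-13])))
i=s["img"][150:270,210:330,::-1];cv2.imwrite("pics/s6.png",cv2.resize(i,None,fx=5,fy=5,interpolation=cv2.INTER_CUBIC))
row([492.5,-87.3,161],-83.5)
E
```

```text
clock: 7.15
eef_pos: [494.2, -88.3, 226.6]
tool_rot: [-3.139, 0.0, -1.459]
force: [-0.3, -0.4, 0.3]
width: 85.5
[494.38964636 -88.61821556 226.94635344] (np.float64(265.10828802954643), np.float64(200.26286837534238)) [ 0.17878816  0.42304999 -0.0796373   1.92907109  0.04549493  0.78757331
 -1.38486687]
(np.float64(255.90522544287222), np.float64(194.78997841394826)) (np.float64(255.84986485814082), np.float64(192.23492779746044))
(np.float64(274.5901149820785), np.float64(205.901534314584)) (np.float64(274.66060652239173), np.float64(203.3444078780375))
row [-0.039  0.049  1.648] [-0.21 -0.02 -0.1 ]
```

View pics/s6.png

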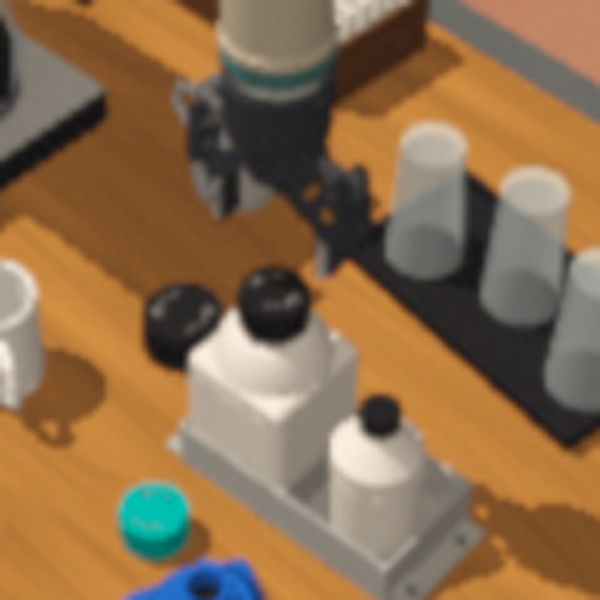

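```bash
python3 -m creep '-0.04 0.05 0.6 -0.1 0 0 0; -0.04 0.05 1.2 -0.2 0 0 0; -0.04 0.05 1.65 -0.2 0 0 0; -0.04 0.05 1.65 -0.2 0 0 0; -0.04 0.05 1.65 -0.2 0 0 0.2; -0.04 0.05 1.65 -0.2 0 0 0.2; -0.04 0.05 1.65 -0.2 0 0 0.2'; python3 - <<'E'
from h import *
s=cam("side")
i=s["img"][150:270,210:330,::-1];cv2.imwrite("pics/s7.png",cv2.resize(i,None,fx=5,fy=5,interpolation=cv2.INTER_CUBIC))
E
```

```text
clock: 7.78
eef_pos: [491.6, -88.2, 161.0]
tool_rot: [3.141, -0.001, -1.461]
force: [0.1, 0.6, 1.0]
width: 68.4
```

View pics/s7.png

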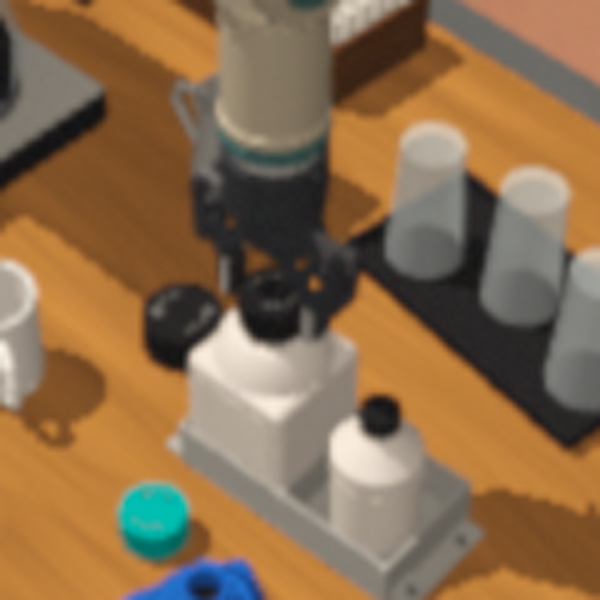

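```bash
python3 -m creep '0 0 0 0 0 0 0.35; 0 0 0 0 0 0 0.38; 0 0 0 0 0 0 0.41; 0 0 0 0 0 0 0.44; 0 0 0 0 0 0 0.5; 0 0 0 0 0 0 0.6; 0 0 0 0 0 0 1; 0 0 0 0 0 0 1; 0 0 0 0 0 0 1'; python3 - <<'E'
from h import *
s=cam("side");st=ctrl.read_state();print(st["force"],st["torque"],st["eef_pos"],st["width"])
i=s["img"][150:270,210:330,::-1];cv2.imwrite("pics/s8.png",cv2.resize(i,None,fx=5,fy=5,interpolation=cv2.INTER_CUBIC))
E
```

```text
clock: 8.58
eef_pos: [490.5, -88.2, 160.1]
tool_rot: [3.139, -0.0, -1.461]
force: [-1.2, -0.1, 5.2]
width: 50.6
[-1.32399166e+00 -3.62551380e-03  5.83577840e+00] [0.13325509 0.19299043 0.00458463] [490.52846131 -88.20926019 160.04289738] 50.98210098842136
```

View pics/s8.png

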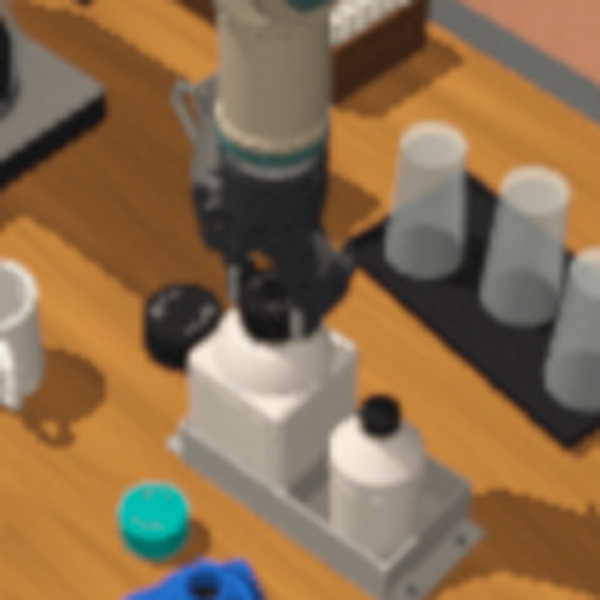

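```bash
python3 -m creep '0 0 0.05 0 0 0 1; 0 0 0.1 0 0 0 1; 0 0 0.15 0 0 0 1; 0 0 0.15 0 0 0 1'; python3 -m creep '0 0 0.05 0 0 0 1; 0 0 0.1 0 0 0 1; 0 0 0.1 0 0 0 1'
```

```text
clock: 8.97
eef_pos: [490.6, -88.2, 154.3]
tool_rot: [3.139, -0.0, -1.461]
force: [-1.7, 1.1, 11.8]
width: 50.7
clock: 9.22
eef_pos: [490.6, -88.2, 153.2]
tool_rot: [3.141, -0.001, -1.461]
force: [-9.1, 2.1, 38.5]
width: 51.0
```

```bash
python3 -m creep '0 0 -0.05 0 0 0 1; 0 0 -0.1 0 0 0 1; 0 0 -0.1 0 0 0 1; 0 0 -0.1 0 0 0 1'
```

```text
clock: 9.55
eef_pos: [490.5, -88.2, 154.8]
tool_rot: [3.14, -0.0, -1.461]
force: [-2.3, 1.4, 10.7]
width: 50.8
```

```bash
python3 -m creep '0 0 0 0 0 -3 1; 0 0 0 0 0 -6 1; 0 0 0 0 0 -10 1; 0 0 0 0 0 -14 1; 0 0 0 0 0 -18 1; 0 0 0 0 0 -20 1; 0 0 0 0 0 -20 1'; python3 - <<'E'
from cell import ctrl
s=ctrl.read_state();print(s["torque"],s["force"])
E
```

```text
clock: 10.13
eef_pos: [491.6, -88.5, 154.8]
tool_rot: [3.141, -0.001, -1.111]
force: [-1.1, -0.6, 11.4]
width: 50.9
[0.04600538 0.15083986 0.02994633] [-1.13420804 -0.64650402 11.3880864 ]
```

```bash
python3 -m creep '0 0 0 0 0 -4 1; 0 0 0 0 0 -9 1; 0 0 0 0 0 -14 1; 0 0 0 0 0 -19 1; 0 0 0 0 0 -24 1; 0 0 0 0 0 -29 1; 0 0 0 0 0 -34 1; 0 0 0 0 0 -38 1; 0 0 0 0 0 -41 1; 0 0 0 0 0 -41 1'; python3 - <<'E'
from cell import ctrl
s=ctrl.read_state();print(s["torque"],s["force"],s["qpos"])
E
```

```text
clock: 10.97
eef_pos: [492.0, -88.5, 154.9]
tool_rot: [3.141, -0.001, -0.394]
force: [-1.0, -1.3, 10.1]
width: 50.9
[-0.03620254  0.00046167  0.07075994] [-0.96863615 -1.27058677 10.11069136] [ 0.38339861  0.55061186 -0.38074711  2.00191374  0.33001258  0.64713867
 -0.60620759]
```

```bash
python3 -m creep '0 0 -0.1 0 0 0 1; 0 0 -0.2 0 0 0 1; 0 0 -0.3 0 0 0 1; 0 0 -0.35 0 0 0 1; 0 0 -0.35 0 0 0 1'; python3 - <<'E'
from h import *
s=cam("side");st=ctrl.read_state();print(st["force"],st["torque"],st["eef_pos"],st["width"])
i=s["img"][150:270,210:330,::-1];cv2.imwrite("pics/s9.png",cv2.resize(i,None,fx=5,fy=5,interpolation=cv2.INTER_CUBIC))
E
```

```text
clock: 11.38
eef_pos: [490.2, -88.3, 167.6]
tool_rot: [3.14, 0.003, -0.396]
force: [0.3, -0.2, 0.2]
width: 50.9
[-0.49686145 -0.0325127  -0.50420959] [-0.00279365 -0.184786   -0.03076337] [490.15028025 -88.22342992 167.33396924] 50.95564889621841
```

View pics/s9.png

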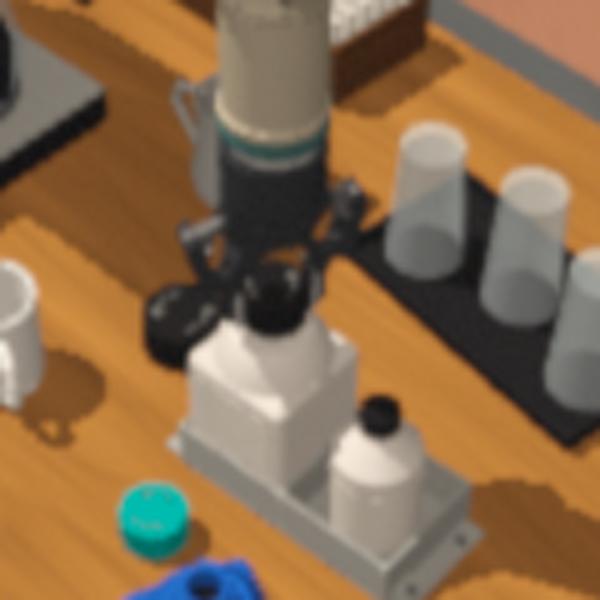

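```bash
python3 - <<'E'
from h import *
row([491.8,-88.5,240.3],np.degrees(-0.394))
E
```

```text
row [ 0.036 -0.007 -1.824] [ 0.09  0.16 -0.13]
```

```bash
python3 -m creep '0 0 -0.2 0 0 0 1; 0 0 -0.5 0 0 0 1; 0 0 -0.8 0 0 0 1; 0 0 -1.2 0 0 0 1; 0.03 0 -1.6 0 0.1 0 1; 0.03 0 -1.82 0 0.1 0 1; 0.03 0 -1.82 0 0.1 0 1; 0.03 0 -1.82 0 0.1 0 1; 0.03 0 -1.82 0 0.1 0 1'; python3 - <<'E'
from h import *
s=cam("side");t=cam("top");st=ctrl.read_state();print(st["force"],st["torque"],st["eef_pos"],st["tool_rot"],st["width"])
row([491.8,-88.5,240.3],np.degrees(-0.394))
i=s["img"][120:270,170:320,::-1];cv2.imwrite("pics/s10.png",cv2.resize(i,None,fx=4,fy=4,interpolation=cv2.INTER_CUBIC))
cv2.imwrite("pics/t10.png",cv2.resize(t["img"][:,:,::-1],(800,600)))
E
```

```text
clock: 12.18
eef_pos: [490.7, -88.7, 239.4]
tool_rot: [3.139, 0.003, -0.396]
force: [-0.0, -1.0, -1.9]
width: 50.9
[-0.12141606 -0.35683261  0.27000234] [-0.03343006 -0.01628128  0.00745006] [490.73063599 -88.57967156 239.1732261 ] [ 3.13942768  0.00334241 -0.39618047] 50.74026563046571
row [ 0.024 -0.012 -0.028] [ 0.12  0.19 -0.12]
```

View pics/s10.png

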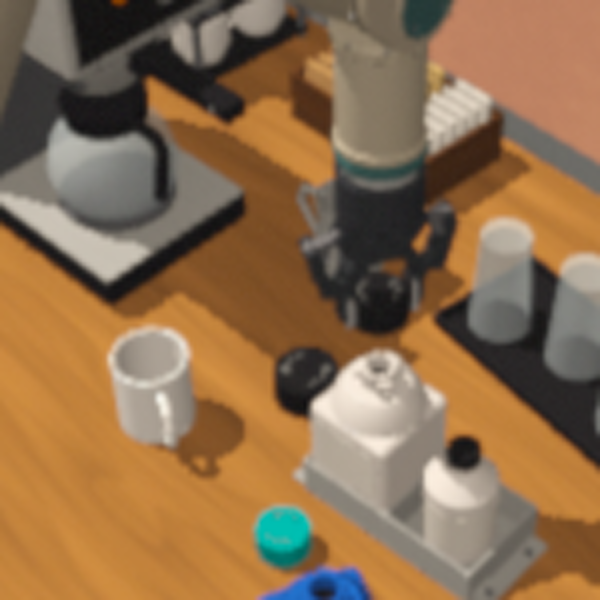

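View pics/t10.png

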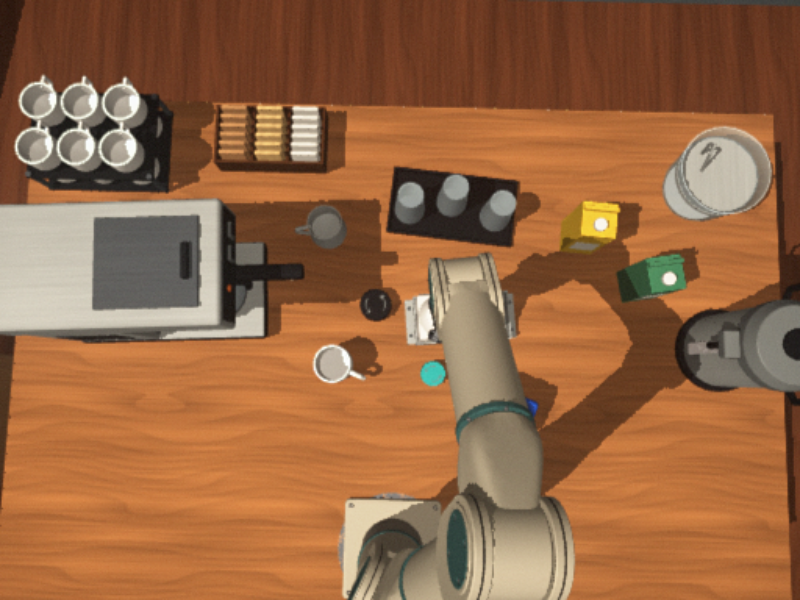

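```bash
python3 -m creep '0.02 0 -0.02 0.1 0.15 0 1; 0.02 0 -0.02 0.1 0.15 0 1; 0.02 0 -0.02 0.1 0.15 0 1; 0.02 0 -0.02 0.1 0.15 0 1; 0.02 0 -0.02 0.1 0.15 0 1; 0.02 0 -0.02 0.1 0.15 0 1'; python3 - <<'E'
from h import *
s=cam("side");p,_=tool();st=ctrl.read_state();print(abs(st["qd"]).max(),p,proj(s,[491.8,-88.3,172]))
print(ctrl.finish_job())
E
```

```text
clock: 12.78
eef_pos: [492.2, -88.9, 240.9]
tool_rot: [-3.141, -0.001, -0.396]
force: [0.8, 0.4, -0.9]
width: 50.8
0.002076639427219923 [492.20756181 -88.92343315 240.9004801 ] (np.float64(264.47653046379924), np.float64(211.0460818511086))
the job is handed in; nothing more can be done
None
```

The basket is home and the bottle is open. The arm is holding the cap straight above the bottle, about 80 mm above where it sat. I handed the job in at about 12.8 s.

- **Basket:** I pushed the bar's end with the closed fingers until it stopped. The tool stayed at y = 160.2 mm while the push rose from 8 to 25 N. After I backed off, the bar's end measured y ≈ 173 mm, against about 176 mm expected from the head's front edge, which is within measuring error.
- **Cap:** I gripped it at 51 mm wide and pressed it about 5 mm down with 11 N. The first press went to the bottom and briefly read 38 N at the wrist, so I eased back before turning. I then turned it 61° anticlockwise with almost no resisting torque, and it lifted off with about 0 N of pull.
- **Last checks:**
  - Tool at (492.2, −88.9, 240.9) mm, against 160 mm high when I gripped the cap.
  - Level within about 0.1° and still, with the grip still closed on the cap at 51 mm.
  - The last close-up pictures show the open neck under the cap and the bottle standing in its holder.
  - The other things look unmoved, though the top view shows the holder only partly because the arm is in the way.

I could not measure how the cap's flats lay in the pictures. I lined the jaws up with the bottle's edges instead, and the grip did not slip.

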